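# Walk the amplifier round to face its blower

## Task

Turn the amplifier with pushes on its rubber corner guards, going from corner to corner as needed, until its finned side looks squarely at the louvred front of the blower box, opposite the middle of it and with an air gap of 2 to 5 cm between the two. Push only on the guards, never on the case, panel or fins between them; keep the amplifier flat on the desk, do not lift or tip it, and do not let it touch the blower. Leave the blower and everything else on the desk as it stands.

Things in the scene. Friction and masses are not known exactly. Their poses are not given: they have to be found in the camera images.
- amp: Amplifier, heaviest loose thing here (0.7 to 1 kg): grey block with four upright black rubber corner guards. Over the guards 110 (its x) by 150 (its y), 50 tall, all in mm. Origin: centre of underside, z up. Its +x side has bare aluminium cooling fins, its -x side meter and knobs. It stands on the guards, slides and turns when pushed low down, and stays where it is left.
- amp_center (a point): Centre of the amplifier, 25 mm above its underside. The four corner guards are posts 36 x 36 mm, full height: each forms the outermost 36 mm of both faces that meet at its corner (centres at x = +-37, y = +-57 mm in the amplifier's frame). Push there.
- amp_fins (a point): Middle of the amplifier's finned side: 55 mm along the amplifier's +x from its centre, 25 mm up, in the plane of the guards' outer faces on that side.
- blower: Blower box, fixed to the desk: low grey box 90 (its x) by 200 (its y), 44 tall, two fan grilles on top. Origin: centre of the underside. Its louvred front is its -x face, the flat plane x = -45 mm in its frame, towards the robot; its yaw differs between runs.
- mic: Bystander, loose: hand microphone, lying black rounded block 85 x 52 x 28 (mm); origin at the underside. Must stay where it is.
- adaptor: Bystander, loose: small brass stepped plug standing up, 22 diameter, 38 tall (mm); origin at the underside. Must stay where it is.
- tape: Bystander, loose: roll of black tape lying flat, 68 diameter, 19 high (mm); origin at the underside. Must stay where it is.
- jar: Bystander, loose: small glass jar with a steel lid, 52 diameter, 50 tall (mm); origin at the underside. Must stay where it is.
- mug: Bystander, loose: blue mug, 76 diameter without its handle (which reaches about 65 from the axis), 88 tall (mm); origin at the underside. Must stay where it is.
- driver: Bystander, loose: screwdriver lying flat, about 200 long and 26 thick at the handle, origin about mid-length (mm); origin at the underside. Must stay where it is.
- key: Bystander, loose: telegraph key on a steel base 75 x 55, 31 tall (mm); origin at the underside. Must stay where it is.
- amp_case: The amplifier's case between the corner guards (98 x 138, from 4 to 46 mm above the desk), rigidly part of the amplifier, same origin and axes as it. Not to be pushed.

How it is judged:
By the outcome, as a careful person would: the job done as asked, in the order asked, and still so for the second after the job is handed in, with the robot touching nothing.
It also fails if it takes over 72 s, if anything falls off the work surface, if the arm or the gripper's body presses on something with over 40 N, if the wrist force passes 120 N, or if a joint passes its speed limit or range.

## Robot

A 6-joint arm with a two-finger parallel gripper is mounted at the origin on the work surface. World frame = base frame: x ahead of the robot, y to its left, z up, the work surface at z = 0. Lengths are in m, angles in rad, forces in N, time in s.
With the tool pointing down it reaches from about 0.35 to 0.85 m from the base axis. Payload 8.1 kg.
Tool frame: the origin (TCP) lies at the very end of the fingers, on their centre line; the grasp point (between the pads) lies 19 mm behind it; z points along the fingers, y is the direction in which the jaws open and shut (so a half turn about z gives the same grasp; the last joint's range is limited). The gripper opens to 93 mm and grips with 3 to 60 N. Pads are 15 mm wide; open, the fingers measure 128 mm over their backs; the gripper's body (75 mm by 188 mm) begins 65 mm behind the grasp point.
Start: joints at [-1.345, 0.13, 1.488, -0, 1.523, -0.085], TCP at [0.184, -0.571, 0.219] pointing down, gripper open.
Joint ranges: [-2.96, 2.96], [-0.89, 2.26], [0.02, 2.5], [-1.34, 4.48], [0, 2.73], [-2.66, 2.66]. Speed limits (rad/s): [2.39, 2.39, 2.79, 3.14, 3.14, 3.14].

## Interface

Orientations are given as a rotation vector (axis times angle).
In Python, from plant import robot gives the robot as it stands.
- The arm moves only by the tool jog_arm, never from a script. Its argument "commands" is a list of rows, each a list of 3 entries, a list of its own where there are three numbers: the shift along the world's x, y, z scaled (see below), then the turn, a rotation vector about the world's x, y, z scaled (see below), then the closure, from -1 (fully open) to 1 (shut), so that 0 is half open. In form: [[[tx, ty, tz], [ax, ay, az], hand], ...]. A call has 1 to 10 rows; each row is the pose to reach, as a shift and turn from the pose measured when the call began, turning the shorter way round; what a row does not reach only later rows make up. The controller multiplies each number of a shift by 0.6 m and each number of a turn by 2 pi rad. A row lasts 1/8 s, in which the tool goes at most 62.5 mm and 10.7 degrees, less where a joint would pass 70% of its speed; a pose out of reach is approached as far as the arm can. A call with a number of a shift or a turn outside -1 to 1 is refused whole. A call with a gripper value outside its range is refused whole. The fingers move at their own pace and stop on an object; "newtons" is the grip in N (left out, the last holds). Time passes only in rows, so rows that repeat a pose let the fingers close. It gives the time, the measured TCP pose, the force and the opening at its end, in the units of the state.
- robot.read_state(): the state, without advancing time (a new reading comes with each control period).
- robot.read_camera(name): name is "scene" or "side" or "wrist"; returns a dict with "pixels" (384x512x3 uint8, red, green, blue), "fovy" (degrees; the focal length in pixels is half the picture's height over the tangent of half this angle, whatever the lens; pixels are square), "cx", "cy" (the principal point, pixels), "distortion" ([k1, k2, p1, p2, k3] as OpenCV has them; the pictures are not rectified), "rvec" (rotation vector, rad) and "tvec" (3), from world to camera coordinates, as OpenCV has them; the wrist camera has in their place "tool_from_camera" (4x4, takes a point from camera to tool coordinates, whose origin is the TCP and whose axes are the flange's). Camera axes: x right, y down, z forward; pixel columns grow to the right and rows downward; lengths in m; the calibration is good to about 2 mm. A picture is of the moment at which its call begins: read the wrist's pose just before it. There is no depth.
- robot.close_job(): hands the job in, once; it reports no verdict.
Trained networks look in the newest picture that a camera, given by its name, has taken for a name from the list of things; names that differ only in an ending like _2 or _b are one class to them, and where a whole thing is asked for, a point or a joint stands for the part that bears it (a point fixed in the world has none). Each returns a list of dicts, best first, with "p" (0 to 1); they miss things now and then, are a little off and sometimes report something else, mostly with a low value. They report only what shows in the picture. A call takes as long as a camera call.
- robot.trace(camera, name): "pixels" (384x512 bool, what is visible of it) and "uv" ([column, row] in pixels, amid what is visible of it).
The state is a dict: "t": time; "q": joint angles; "dq": joint speeds; "joint_torque": joint torques, N m; "tool_pos": TCP position; "orientation": TCP orientation; "force": force on the tool from outside, world axes, zero at the start; "wrist_torque": the same for the moment, N m; "opening": finger opening in m.
Only numpy, scipy, OpenCV 4.12 (cv2) and the standard library are available. Lean on these libraries where they do the work, as an engineer would, in place of code of your own. Each camera call takes 0.05 s, during which the arm holds its last target.

## Working session

There is one attempt and no reset: what is moved stays moved. The work goes in short steps, Python scripts to look and compute and a tool call to move; the robot and the scene stay as the last step left them, time stands still between calls to the robot, and variables do not carry over. Pictures are saved under pics/ and viewed, and the job is handed in when it is done.

Besides the shell and the picture viewer there is one more tool, called after "Request:" as name(argument=value, ...) on one line, values as JSON. jog_arm: Moves the arm, as the interface text tells. Shifts and turns lie within -1 to 1; 1 stands for 0.6 m of shift or 2 pi rad of turn. Its arguments: {"type":"object","properties":{"commands":{"type":"array"},"newtons":{"type":"number"}},"required":["commands"]}

```bash
ls; mkdir -p pics; python3 - <<'E'
from plant import robot
import cv2
s=robot.read_state();print(s)
for c in ("scene","side","wrist"):
    r=robot.read_camera(c);cv2.imwrite(f"pics/{c}0.png",r["pixels"][:,:,::-1])
    print(c,{k:v for k,v in r.items() if k!="pixels"})
E
```

```text
pics
{'t': 0.0, 'q': array([-1.34536050e+00,  1.31139887e-01,  1.48925419e+00,  2.99919214e-06,
        1.52297431e+00, -8.54078707e-02]), 'dq': array([-1.03623545e-03, -1.43745261e-06, -3.05878990e-04,  8.26754258e-04,
        1.02216186e-03, -2.53975459e-03]), 'joint_torque': array([-1.57786915e-03, -5.59838784e+01, -4.91765606e+01,  7.61963823e-02,
        3.51339590e-02, -1.29298564e-04]), 'tool_pos': array([ 0.18341189, -0.5707027 ,  0.21761392]), 'orientation': array([-3.10197468e+00, -4.86034268e-01,  1.90330308e-04]), 'force': array([ 0.89053325,  0.89214534, -0.06169147]), 'wrist_torque': array([-0.02285762, -0.02344302,  0.00757031]), 'opening': 0.09320631143679621}
scene {'fovy': 45.13697403180992, 'cx': 254.2647669707715, 'cy': 188.8218688230967, 'distortion': array([-0.08558021,  0.        ,  0.        ,  0.        ,  0.        ]), 'rvec': array([ 1.20876712,  2.38294826, -0.87059786]), 'tvec': array([ 0.32772864, -0.30036481,  1.46084279])}
side {'fovy': 52.51618345454477, 'cx': 246.80658687227785, 'cy': 187.80227614260556, 'distortion': array([-0.13735848,  0.        ,  0.        ,  0.        ,  0.        ]), 'rvec': array([ 0.40639515, -2.84917194,  1.03081833]), 'tvec': array([0.54211725, 0.16071843, 1.07941327])}
wrist {'fovy': 64.40903293798836, 'cx': 256.84640359873794, 'cy': 190.49946635851794, 'distortion': array([0.02122573, 0.        , 0.        , 0.        , 0.        ]), 'tool_from_camera': array([[ 3.77065068e-04, -9.66337772e-01, -2.57276442e-01,
         7.13735747e-02],
       [ 9.99999927e-01,  3.48412840e-04,  1.56953947e-04,
        -5.99810119e-04],
       [-6.20321116e-05, -2.57276483e-01,  9.66337833e-01,
        -1.65573363e-01],
       [ 0.00000000e+00,  0.00000000e+00,  0.00000000e+00,
         1.00000000e+00]])}
```

View pics/scene0.png

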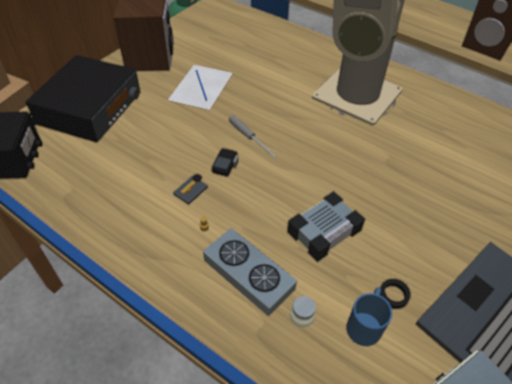

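View pics/side0.png

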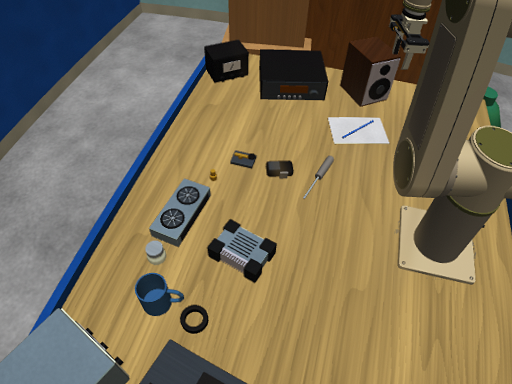

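```bash
cat > h.py <<'E'
import numpy as np, cv2
from scipy.optimize import minimize
from plant import robot
def cam(r):
    f=192/np.tan(np.radians(r["fovy"])/2)
    K=np.array([[f,0,r["cx"]],[0,f,r["cy"]],[0,0,1]])
    return dict(K=K,d=np.array(r["distortion"]),rv=np.array(r["rvec"],float),tv=np.array(r["tvec"],float))
def proj(c,P): return cv2.projectPoints(np.array(P,float).reshape(-1,1,3),c["rv"],c["tv"],c["K"],c["d"])[0].reshape(-1,2)
def back(c,uv,z):
    n=cv2.undistortPoints(np.array(uv,float).reshape(-1,1,2),c["K"],c["d"]).reshape(-1,2)
    R=cv2.Rodrigues(c["rv"])[0];C=-R.T@c["tv"];D=np.c_[n,np.ones(len(n))]@R
    return C+D*((z-C[2])/D[:,2])[:,None]
def box(lx,ly,h):
    return np.array([[a*lx/2,b*ly/2,z] for a in(-1,1) for b in(-1,1) for z in(0,h)])
def place(P,x,y,w):
    c,s=np.cos(w),np.sin(w);P=np.asarray(P,float);return np.c_[c*P[:,0]-s*P[:,1]+x,s*P[:,0]+c*P[:,1]+y,P[:,2]]
# guard posts+case for amp
def parts_amp():
    out=[box(.098,.138,.046)]
    for a in(-1,1):
        for b in(-1,1): out.append(box(.036,.036,.05)+[a*.037,b*.057,0])
    return out
S=4
def render(c,parts,pose):
    m=np.zeros((384*S,512*S),np.uint8)
    for p in parts:
        q=cv2.convexHull(((proj(c,place(p,*pose))+.5)*S).astype(np.float32)).astype(np.int32)
        cv2.fillConvexPoly(m,q,1)
    return cv2.resize(m.astype(np.float32),(512,384),interpolation=cv2.INTER_AREA)
def fit(obs,parts,x0):
    f=lambda p:sum(np.abs(render(c,parts,p)-m)[w].sum() for c,m,w in obs)
    best=None
    for dw in(-.15,0,.15):
        r=minimize(f,[x0[0],x0[1],x0[2]+dw],method="Nelder-Mead",options=dict(initial_simplex=np.array([[x0[0],x0[1],x0[2]+dw]]*4)+np.array([[0,0,0],[.01,0,0],[0,.01,0],[0,0,.1]]),xatol=1e-4,fatol=.3,maxiter=200))
        if best is None or r.fun<best.fun: best=r
    return best.x,best.fun
def look(names=("scene","side")):
    return {n:robot.read_camera(n) for n in names}
def mask(n,name):
    t=robot.trace(n,name)
    return t
E
python3 - <<'E'
from h import *
R=look();C={n:cam(R[n]) for n in R}
for name,z in [("amp",.03),("blower",.03),("mic",.014),("adaptor",.019),("tape",.01),("jar",.025),("mug",.044),("driver",.01),("key",.015)]:
    for n in R:
        t=robot.trace(n,name)[:2]
        print(name,n,[(round(a["p"],2),np.round(a["uv"]),int(a["pixels"].sum()),np.round(back(C[n],[a["uv"]],z)[0],3)) for a in t])
        if name in("amp","blower") and t: np.save(f"m_{name}_{n}.npy",t[0]["pixels"])
for name,parts in (("amp",parts_amp()),("blower",[box(.09,.2,.044)])):
    M={n:np.load(f"m_{name}_{n}.npy") for n in R}
    x=np.mean([back(C[n],[np.argwhere(M[n]).mean(0)[::-1]],.025)[0] for n in R],0)
    W=np.ones((384,512),bool)
    for sel in (["scene","side"],["scene"],["side"]):
        b=min((fit([(C[n],M[n].astype(float),W) for n in sel],parts,[x[0],x[1],w]) for w in (0,.5,-.5,-1,1)),key=lambda a:a[1])
        print(name,sel,np.round(b[0],4),b[1])
for n in R:
    im=cv2.cvtColor(R[n]["pixels"],4)
    u,v=(326,226) if n=="scene" else (240,250)
    cv2.imwrite(f"pics/{n}_z.png",cv2.resize(im[v-60:v+60,u-70:u+70],None,fx=5,fy=5,interpolation=2))
E
```

```text
amp scene [(0.67, array([322., 227.]), 2985, array([0.537, 0.181, 0.03 ]))]
amp side [(0.9, array([243., 252.]), 2311, array([0.52 , 0.194, 0.03 ]))]
blower scene [(0.9, array([253., 270.]), 4049, array([0.728, 0.117, 0.03 ]))]
blower side [(0.66, array([178., 211.]), 2254, array([0.735, 0.117, 0.03 ])), (0.41, array([242., 158.]), 342, array([ 0.62 , -0.136,  0.03 ]))]
mic scene [(0.69, array([324., 227.]), 3013, array([0.525, 0.181, 0.014])), (0.68, array([222., 161.]), 581, array([ 0.5  , -0.151,  0.014]))]
mic side [(0.63, array([280., 168.]), 352, array([ 0.497, -0.144,  0.014])), (0.33, array([239., 248.]), 1473, array([0.535, 0.173, 0.014]))]
adaptor scene [(0.43, array([205., 222.]), 93, array([ 0.685, -0.055,  0.019])), (0.28, array([326., 224.]), 1608, array([0.517, 0.18 , 0.019]))]
adaptor side []
tape scene [(0.6, array([396., 288.]), 498, array([0.569, 0.391, 0.01 ])), (0.56, array([324., 226.]), 2855, array([0.52 , 0.177, 0.01 ]))]
tape side [(0.67, array([194., 324.]), 427, array([0.58 , 0.406, 0.01 ]))]
jar scene [(0.76, array([303., 312.]), 575, array([0.746, 0.258, 
[... 346 characters left out ...]
 array([ 0.356, -0.178,  0.01 ]))]
driver side [(0.82, array([326., 167.]), 205, array([ 0.355, -0.195,  0.01 ])), (0.73, array([150., 295.]), 1352, array([0.713, 0.369, 0.01 ]))]
key scene [(0.74, array([191., 191.]), 527, array([ 0.628, -0.149,  0.015]))]
key side [(0.77, array([242., 158.]), 348, array([ 0.625, -0.149,  0.015])), (0.71, array([156., 250.]), 380, array([0.75 , 0.245, 0.015]))]
amp ['scene', 'side'] [ 0.5247  0.1818 -1.8609] 343.5
amp ['scene'] [0.5242 0.1813 1.2847] 141.875
amp ['side'] [0.527  0.1818 1.2827] 186.125
blower ['scene', 'side'] [ 0.7308  0.1075 -0.1377] 302.25
blower ['scene'] [ 0.7296  0.1074 -0.136 ] 165.75
blower ['side'] [ 0.7315  0.1069 -0.1228] 120.1875
```

View pics/scene_z.png

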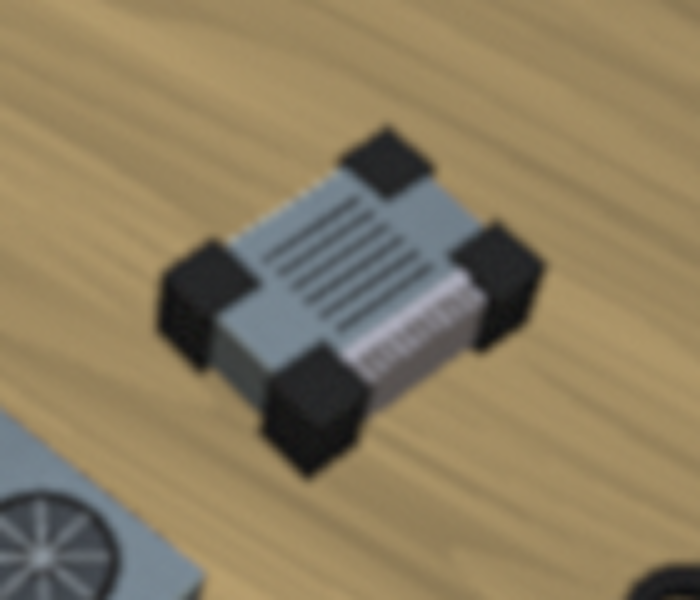

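View pics/side_z.png

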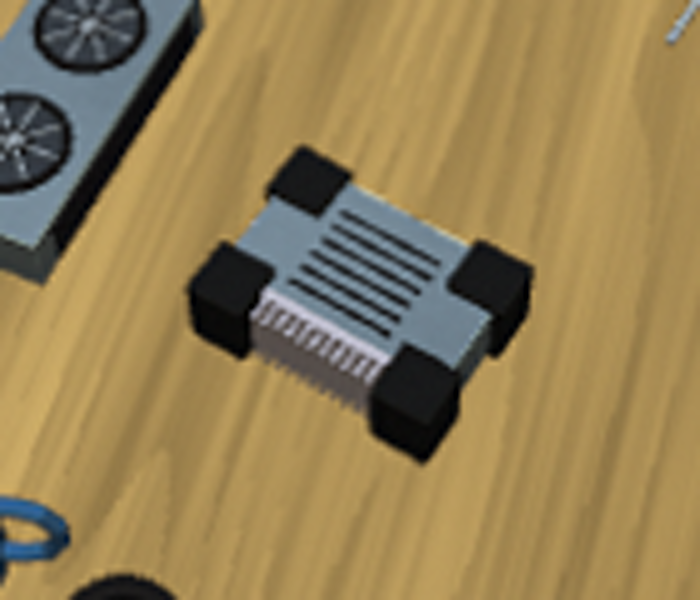

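```bash
cat >> h.py <<'E'
from scipy.spatial.transform import Rotation as Ro
def tool(s=None):
    s=s or robot.read_state();M=Ro.from_rotvec(s["orientation"]).as_matrix()
    return s["tool_pos"],np.arctan2(M[1,1],M[0,1]),M
def cmd(p,yaw_y=None,s=None):
    """row to put TCP at p, tool y axis along world yaw (mod pi)"""
    s=s or robot.read_state();t,y,M=tool(s)
    if yaw_y is None: tr=np.zeros(3)
    else:
        d=(yaw_y-y+np.pi/2)%np.pi-np.pi/2
        z=np.array([0,0,-1.]);yy=np.array([np.cos(y+d),np.sin(y+d),0])
        D=np.c_[np.cross(yy,z),yy,z];tr=(Ro.from_matrix(D)*Ro.from_matrix(M).inv()).as_rotvec()
    return np.round(np.r_[(np.array(p)-t)/.6,tr/2/np.pi],4).tolist()
def pt(pose,xy): return place([[xy[0],xy[1],0]],*pose)[0,:2]
BL=(.7305,.1073,-.132)
def inbl(pose):
    c,s=np.cos(BL[2]),np.sin(BL[2]);dx,dy=pose[0]-BL[0],pose[1]-BL[1]
    return np.round([c*dx+s*dy,-s*dx+c*dy,pose[2]-BL[2]],4)
E
python3 - <<'E'
from h import *
s=robot.read_state();t,y,M=tool(s);print(t,y,s["q"][5],M.round(3).tolist())
amp=(.525,.1815,1.283)
for off in (.045,.03):
    p=pt(amp,(.055+off,-.057));print(p,cmd([*p,.12],amp[2]),cmd([*p,.015],amp[2]))
E
```

```text
[ 0.18350497 -0.57123727  0.21862074] -1.2600034433082379 -0.08540892039354953 [[0.952, 0.306, -0.0], [0.306, -0.952, 0.0], [0.0, -0.0, -1.0]]
[0.60803967 0.2612083 ] [0.7076, 1.3874, -0.1644, -0.0, 0.0, -0.0953] [0.7076, 1.3874, -0.3394, -0.0, 0.0, -0.0953]
[0.60378208 0.24682522] [0.7005, 1.3634, -0.1644, -0.0, 0.0, -0.0953] [0.7005, 1.3634, -0.3394, -0.0, 0.0, -0.0953]
```

```bash
cat >> h.py <<'E'
def cmd(p,yaw_y=None,s=None):
    s=s or robot.read_state();t,y,M=tool(s);tr=np.zeros(3)
    if yaw_y is not None:
        q1=np.arctan2(p[1],p[0]); Y=q1+((yaw_y-q1+np.pi/2)%np.pi-np.pi/2)
        z=np.array([0,0,-1.]);yy=np.array([np.cos(Y),np.sin(Y),0])
        D=np.c_[np.cross(yy,z),yy,z];tr=(Ro.from_matrix(D)*Ro.from_matrix(M).inv()).as_rotvec()
    return np.round(np.r_[(np.array(p)-t)/.6,tr/2/np.pi],4).tolist()
E
python3 - <<'E'
from h import *
amp=(.525,.1815,1.283)
p=pt(amp,(.055+.04,-.057));print(p,cmd([*p,.12],amp[2]))
E
```

```text
[0.60662047 0.25641394] [0.7052, 1.3794, -0.1644, -0.0, -0.0, 0.4047]
```

Request:
jog_arm(commands=[[[0.1,0.1,0],[0,0,0.03],1],[[0.2,0.2,0],[0,0,0.06],1],[[0.3,0.3,0],[0,0,0.09],1],[[0.4,0.4,0],[0,0,0.12],1],[[0.45,0.5,0],[0,0,0.15],1],[[0.5,0.6,0],[0,0,0.18],1],[[0.55,0.7,0],[0,0,0.21],1],[[0.6,0.8,0],[0,0,0.24],1],[[0.65,0.9,0],[0,0,0.27],1],[[0.7,1,0],[0,0,0.29],1]], newtons=20)

```text
t: 2.4
tool_pos: [0.5519, -0.0705, 0.2189]
orientation: [1.511, 2.754, 0.0]
force: [0.1, -0.6, -0.4]
opening: 0.0012
```

```bash
python3 - <<'E'
from h import *
amp=(.525,.1815,1.283)
p=pt(amp,(.055+.04,-.057));print(cmd([*p,.12],amp[2]),cmd([*p,.015],amp[2]))
E
```

```text
[0.0912, 0.5449, -0.1649, 0.0, 0.0001, 0.1139] [0.0912, 0.5449, -0.3399, 0.0, 0.0001, 0.1139]
```

Request:
jog_arm(commands=[[[0.03,0.1,0],[0,0,0.03],1],[[0.05,0.2,0],[0,0,0.06],1],[[0.07,0.3,0],[0,0,0.09],1],[[0.0912,0.4,0],[0,0,0.1139],1],[[0.0912,0.5,0],[0,0,0.1139],1],[[0.0912,0.5449,-0.06],[0,0,0.1139],1],[[0.0912,0.5449,-0.12],[0,0,0.1139],1],[[0.0912,0.5449,-0.165],[0,0,0.1139],1]])

```text
t: 3.4
tool_pos: [0.6057, 0.257, 0.1178]
orientation: [-0.448, -3.109, 0.001]
force: [0.5, 0.4, 0.4]
opening: 0.0002
```

```bash
python3 - <<'E'
from h import *
s=robot.read_state();t,y,M=tool(s);print(t,y,s["q"][5])
r=robot.read_camera("wrist");im=r["pixels"]
# wrist cam pose
T=np.eye(4);T[:3,:3]=M;T[:3,3]=t;W=np.linalg.inv(T@np.array(r["tool_from_camera"]))
r["rvec"]=cv2.Rodrigues(W[:3,:3])[0].ravel();r["tvec"]=W[:3,3];c=cam(r)
im=cv2.cvtColor(im,4)
for p in parts_amp():
    q=cv2.convexHull(proj(c,place(p,.525,.1815,1.283)).astype(np.float32)).astype(int);cv2.polylines(im,[q],True,(0,0,255),1)
q=cv2.convexHull(proj(c,place(box(.09,.2,.044),*BL)).astype(np.float32)).astype(int);cv2.polylines(im,[q],True,(0,255,0),1)
cv2.imwrite("pics/w1.png",im)
r=robot.read_camera("side");cv2.imwrite("pics/s1.png",r["pixels"][:,:,::-1])
p=pt((.525,.1815,1.283),(.055+.04,-.057));print(cmd([*p,.015],1.283))
E
```

```text
[0.60572861 0.25699287 0.11781671] 1.2842877306041138 -0.960897900868373
[0.0046, 0.0011, -0.1673, 0.0003, -0.001, -0.0001]
```

View pics/w1.png

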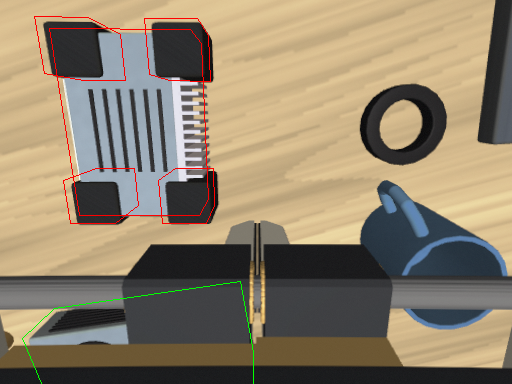

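View pics/s1.png

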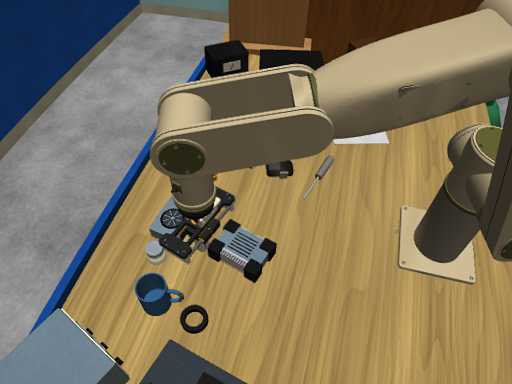

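```bash
cat >> h.py <<'E'
def wristcam():
    s=robot.read_state();t,y,M=tool(s);r=robot.read_camera("wrist")
    T=np.eye(4);T[:3,:3]=M;T[:3,3]=t;W=np.linalg.inv(T@np.array(r["tool_from_camera"]))
    r["rvec"]=cv2.Rodrigues(W[:3,:3])[0].ravel();r["tvec"]=W[:3,3];return r,cam(r)
def cfit(c,m,parts,x0,edge=True):
    # ignore pixels outside largest component neighbourhood
    return fit([(c,m.astype(float),np.ones((384,512),bool))],parts,x0)
def measure(x0,cams=("scene","side"),name="amp",parts=None,verbose=True):
    parts=parts or parts_amp();obs=[]
    for n in cams:
        r,c=wristcam() if n=="wrist" else (lambda r:(r,cam(r)))(robot.read_camera(n))
        t=robot.trace(n,name)
        e=proj(c,[[x0[0],x0[1],.025]])[0]
        t=[a for a in t if np.hypot(*(np.array(a["uv"])-e))<(60 if n!="wrist" else 150)]
        if not t: print(n,"none");continue
        m=t[0]["pixels"]
        x,f=fit([(c,m.astype(float),np.ones((384,512),bool))],parts,x0)
        print(n,round(t[0]["p"],2),np.round(x,4),round(f),"area",m.sum());obs.append((c,m,f,n,x,r))
    return obs
def show(r,c,pose,fn,m=None):
    im=cv2.cvtColor(r["pixels"],4)
    for p in parts_amp():
        q=cv2.convexHull(proj(c,place(p,*pose)).astype(np.float32)).astype(int);cv2.polylines(im,[q],True,(0,0,255),1)
    if m is not None: im[...,1][m]=np.minimum(255,im[...,1][m]+60)
    cv2.imwrite(fn,im)
E
python3 - <<'E'
from h import *
o=measure((.525,.1815,1.283),("wrist",))
c,m,f,n,x,r=o[0];show(r,c,x,"pics/w2.png",m)
E
```

```text
wrist 0.7 [0.528  0.1842 1.2823] 1353 area 28522
```

View pics/w2.png

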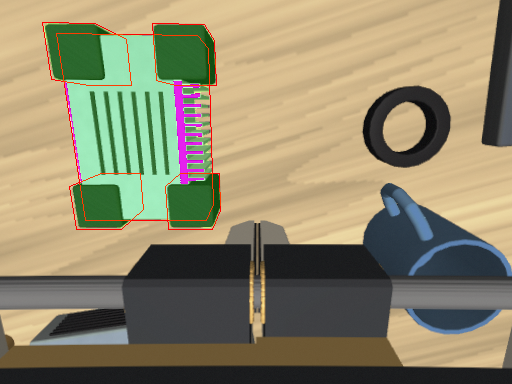

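```bash
cat >> h.py <<'E'
def plan(amp,xy,cor,n,dth,ang=None,lead=.02,z=.02,dirn=None,nl=2):
    """tool centre at amp-frame xy touching; approach from lead along dirn; then arc about amp-frame cor by n steps of dth."""
    s=robot.read_state();xy=np.array(xy,float);ang=0 if ang is None else ang;rows=[]
    for k in range(nl): rows.append(cmd([*pt(amp,xy-np.array(dirn)*lead*(1-k/nl)),z],amp[2]+ang,s))
    for i in range(n+1):
        th=i*dth;c,q=np.cos(th),np.sin(th);v=xy-cor;p=np.array(cor)+[c*v[0]-q*v[1],q*v[0]+c*v[1]]
        rows.append(cmd([*pt(amp,p),z],amp[2]+ang+th,s))
    for r in rows: print([[round(a,3) for a in r[:3]],[round(a,3) for a in r[3:]],1])
E
python3 - <<'E'
from h import *
amp=(.526,.183,1.283)
plan(amp,(.0725,-.057),(0,.063),7,-.05,dirn=(-1,0),nl=2,lead=.022)
E
```

```text
[[0.002, 0.002, -0.167], [-0.0, -0.0, 0.0], 1]
[[-0.004, -0.016, -0.167], [-0.0, -0.0, 0.0], 1]
[[-0.009, -0.033, -0.167], [-0.0, -0.0, 0.0], 1]
[[-0.006, -0.045, -0.167], [-0.0, -0.0, -0.008], 1]
[[-0.004, -0.056, -0.167], [-0.0, -0.0, -0.016], 1]
[[-0.002, -0.068, -0.167], [-0.0, -0.0, -0.024], 1]
[[-0.001, -0.08, -0.167], [-0.0, -0.0, -0.032], 1]
[[-0.001, -0.091, -0.167], [-0.0, -0.0, -0.04], 1]
[[-0.001, -0.103, -0.167], [-0.0, -0.0, -0.048], 1]
[[-0.002, -0.115, -0.167], [-0.0, -0.0, -0.056], 1]
```

Request:
jog_arm(commands=[[[0.002,0.002,-0.08],[0,0,0],1],[[0.002,0.002,-0.163],[0,0,0],1],[[0.002,0.002,-0.163],[0,0,0],1],[[-0.009,-0.033,-0.163],[0,0,0],1],[[-0.006,-0.045,-0.163],[0,0,-0.008],1],[[-0.004,-0.056,-0.163],[0,0,-0.016],1],[[-0.002,-0.068,-0.163],[0,0,-0.024],1],[[-0.001,-0.08,-0.163],[0,0,-0.032],1],[[-0.001,-0.091,-0.163],[0,0,-0.04],1],[[-0.002,-0.103,-0.163],[0,0,-0.048],1]])

```text
t: 4.85
tool_pos: [0.6085, 0.1954, 0.0272]
orientation: [0.914, 3.0, 0.006]
force: [2.4, 2.0, -1.2]
opening: 0.0002
```

```bash
python3 - <<'E'
from h import *
print(tool()[:2])
o=measure((.52,.165,1.0),("wrist","scene","side"))
for c,m,f,n,x,r in o: show(r,c,x,f"pics/a1{n}.png",m)
E
```

```text
(array([0.60849663, 0.1953505 , 0.02719128]), np.float64(0.979619666926595))
wrist 0.89 [0.5125 0.1719 1.0528] 4516 area 55816
scene 0.64 [0.517  0.1633 1.0118] 2034 area 1056
side 0.61 [0.5188 0.1649 1.0074] 302 area 2146
```

View pics/a1wrist.png

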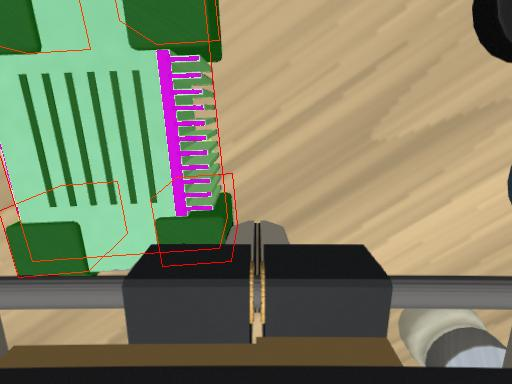

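View pics/a1side.png

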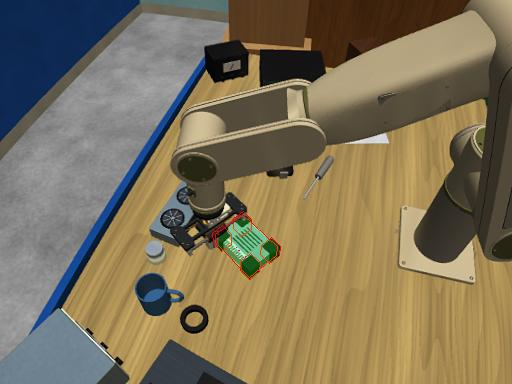

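```bash
python3 - <<'E'
s=open('h.py').read()
s=s.replace("x,f=fit([(c,m.astype(float),np.ones((384,512),bool))],parts,x0)\n        print","""w=np.ones((384,512),bool)
        if n=="wrist": w[238:]=0; w[212:,215:300]=0
        x,f=fit([(c,m.astype(float),w)],parts,x0)
        print""")
open('h.py','w').write(s)
E
python3 - <<'E'
from h import *
print(tool()[:2])
o=measure((.519,.165,1.0),("wrist","side"))
for c,m,f,n,x,r in o: show(r,c,x,f"pics/a1{n}.png")
E
```

```text
(array([0.60712766, 0.19536117, 0.02467498]), np.float64(0.9823885220812942))
wrist 0.58 [0.5214 0.165  1.0213] 1189 area 56454
side 0.58 [0.5195 0.1651 1.0059] 302 area 2147
```

View pics/a1wrist.png

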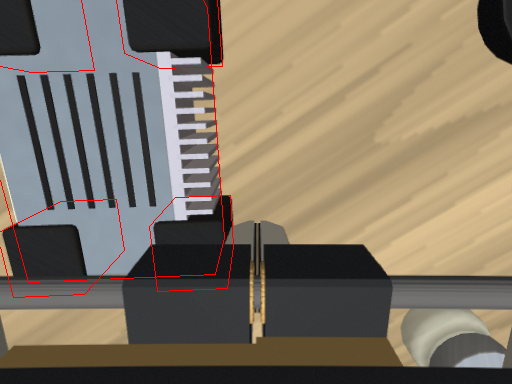

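```bash
python3 - <<'E'
from h import *
plan((.520,.165,1.005),(.0725,-.057),(0,.066),10,-.045,dirn=(-1,0),nl=0,lead=.0)
E
```

```text
[[0.0, 0.0, -0.006], [-0.0, 0.001, 0.004], 1]
[[-0.0, -0.011, -0.006], [-0.0, 0.001, -0.004], 1]
[[-0.001, -0.021, -0.006], [-0.0, 0.001, -0.011], 1]
[[-0.003, -0.032, -0.006], [-0.0, 0.001, -0.018], 1]
[[-0.005, -0.042, -0.006], [-0.0, 0.001, -0.025], 1]
[[-0.007, -0.053, -0.006], [-0.0, 0.001, -0.032], 1]
[[-0.01, -0.063, -0.006], [-0.0, 0.001, -0.039], 1]
[[-0.014, -0.073, -0.006], [-0.0, 0.001, -0.046], 1]
[[-0.018, -0.083, -0.006], [-0.0, 0.001, -0.054], 1]
[[-0.022, -0.093, -0.006], [-0.0, 0.001, -0.061], 1]
[[-0.027, -0.102, -0.006], [-0.0, 0.001, -0.068], 1]
```

Request:
jog_arm(commands=[[[0,-0.011,-0.006],[0,0.001,-0.004],1],[[-0.001,-0.021,-0.006],[0,0.001,-0.011],1],[[-0.003,-0.032,-0.006],[0,0.001,-0.018],1],[[-0.005,-0.042,-0.006],[0,0.001,-0.025],1],[[-0.007,-0.053,-0.006],[0,0.001,-0.032],1],[[-0.01,-0.063,-0.006],[0,0.001,-0.039],1],[[-0.014,-0.073,-0.006],[0,0.001,-0.046],1],[[-0.018,-0.083,-0.006],[0,0.001,-0.054],1],[[-0.022,-0.093,-0.006],[0,0.001,-0.061],1],[[-0.027,-0.102,-0.006],[0,0.001,-0.068],1]])

```text
t: 6.6
tool_pos: [0.5916, 0.1347, 0.021]
orientation: [-1.529, -2.743, -0.002]
force: [4.0, 2.9, 3.4]
opening: 0.0004
```

```bash
python3 - <<'E'
from h import *
t,y,_=tool();print(t,y)
o=measure((.495,.14,.57),("wrist","side"))
for c,m,f,n,x,r in o:
    show(r,c,x,f"pics/a2{n}.png")
    print(place([[t[0]-x[0],t[1]-x[1],0]],0,0,-x[2])[0].round(4))
E
```

```text
[0.59162133 0.13465549 0.02103253] 0.5539752862384709
wrist 0.78 [0.4988 0.1433 0.5878] 1089 area 56654
side 0.83 [0.4988 0.1431 0.5673] 131 area 2309
[ 0.0725 -0.0587  0.    ]
[ 0.0737 -0.057   0.    ]
```

View pics/a2wrist.png

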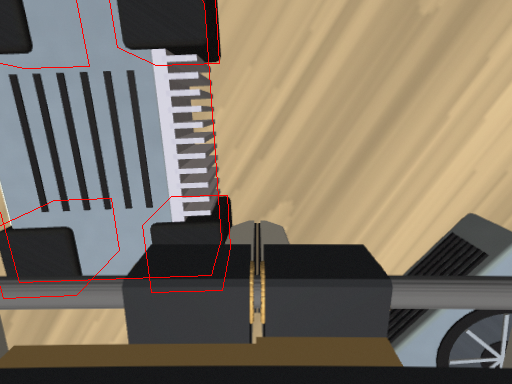

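View pics/a2side.png

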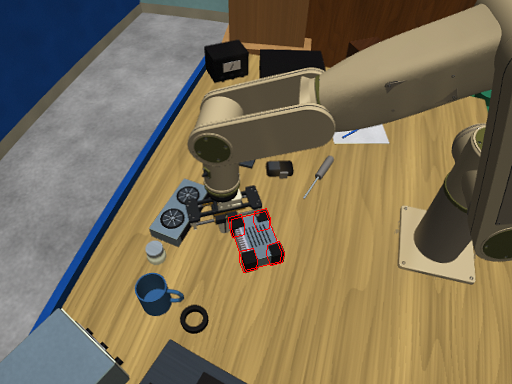

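```bash
python3 - <<'E'
from h import *
plan((.499,.143,.568),(.0725,-.057),(0,.066),7,-.042,dirn=(-1,0),nl=0,lead=.0)
E
```

```text
[[-0.0, -0.001, -0.001], [-0.0, -0.0, 0.002], 1]
[[-0.005, -0.009, -0.001], [-0.0, -0.0, -0.005], 1]
[[-0.01, -0.018, -0.001], [-0.0, -0.0, -0.011], 1]
[[-0.016, -0.026, -0.001], [-0.0, -0.0, -0.018], 1]
[[-0.021, -0.035, -0.001], [-0.0, -0.0, -0.025], 1]
[[-0.028, -0.043, -0.001], [-0.0, -0.0, -0.032], 1]
[[-0.034, -0.05, -0.001], [-0.0, -0.0, -0.038], 1]
[[-0.041, -0.058, -0.001], [-0.0, -0.0, -0.045], 1]
```

Request:
jog_arm(commands=[[[-0.005,-0.009,-0.001],[0,0,-0.005],1],[[-0.01,-0.018,-0.001],[0,0,-0.011],1],[[-0.016,-0.026,-0.001],[0,0,-0.018],1],[[-0.021,-0.035,-0.001],[0,0,-0.025],1],[[-0.028,-0.043,-0.001],[0,0,-0.032],1],[[-0.034,-0.05,-0.001],[0,0,-0.038],1],[[-0.041,-0.058,-0.001],[0,0,-0.045],1],[[-0.001,-0.047,0],[0,0,-0.045],1],[[-0.001,-0.047,0.1],[0,0,-0.045],1],[[-0.001,-0.047,0.2],[0,0,-0.045],1]])

```text
t: 8.05
tool_pos: [0.5881, 0.106, 0.1389]
orientation: [-1.893, -2.498, 0.007]
force: [1.3, 0.0, 0.6]
opening: 0.0005
```

```bash
python3 - <<'E'
from h import *
t,y,_=tool();print(t,y)
o=measure((.483,.136,.28),("wrist","side","scene"))
for c,m,f,n,x,r in o: show(r,c,x,f"pics/a3{n}.png")
amp=np.mean([a[4] for a in o if a[3]!="scene"],0)
print(amp,inbl(amp))
p=pt(amp,(-.055-.0175-.022,.057));print(p,cmd([*p,.14],amp[2]),cmd([*p,.02],amp[2]))
E
```

```text
[0.58807942 0.1060076  0.13886094] 0.27412010882441423
wrist 0.58 [0.4817 0.1337 0.3052] 1021 area 23869
side 0.69 [0.4811 0.1333 0.2936] 111 area 2131
scene 0.75 [0.4774 0.1322 0.3168] 410 area 2418
[0.48142839 0.13348502 0.29939805] [-0.2504 -0.0068  0.4314]
[0.37432043 0.16007702] [-0.3575, 0.0901, 0.0028, -0.0002, -0.0008, 0.0041] [-0.3575, 0.0901, -0.1972, -0.0002, -0.0008, 0.0041]
```

View pics/a3wrist.png

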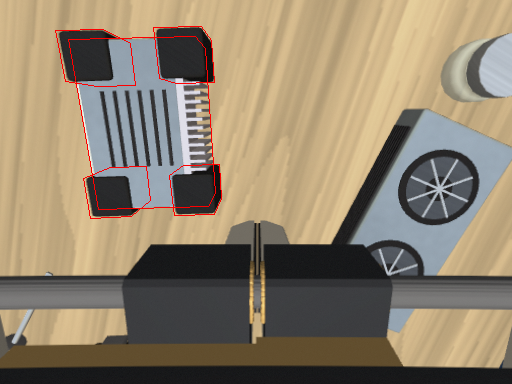

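View pics/a3side.png

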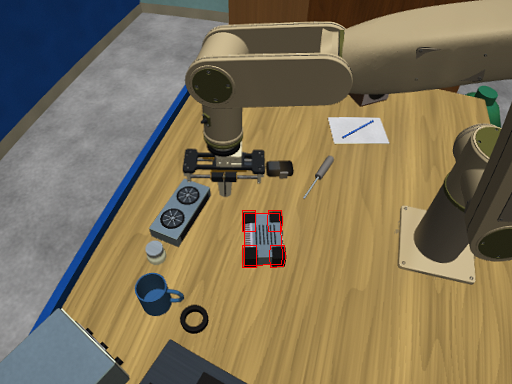

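Request:
jog_arm(commands=[[[-0.1,0.03,0],[0,0,0.004],1],[[-0.2,0.06,0],[0,0,0.004],1],[[-0.3,0.09,0],[0,0,0.004],1],[[-0.3575,0.09,0],[0,-0.0008,0.004],1],[[-0.3575,0.09,-0.08],[0,-0.0008,0.004],1],[[-0.3575,0.09,-0.16],[0,-0.0008,0.004],1],[[-0.3575,0.09,-0.1972],[0,-0.0008,0.004],1],[[-0.3575,0.09,-0.1972],[0,-0.0008,0.004],1]])

```text
t: 9.35
tool_pos: [0.3703, 0.1589, 0.0164]
orientation: [-1.862, -2.523, 0.01]
force: [-0.6, -0.9, 0.5]
opening: 0.0002
```

```bash
python3 - <<'E'
from h import *
t,y,_=tool();print(t,y)
plan((.4815,.1335,.297),(-.0725,.057),(0,-.066),8,-.05,dirn=(1,0),nl=0,lead=.02)
E
```

```text
[0.3702562  0.15888806 0.01636299] 0.29900261462133
[[0.042, 0.013, 0.006], [0.0, -0.001, -0.0], 1]
[[0.05, 0.022, 0.006], [0.0, -0.001, -0.008], 1]
[[0.059, 0.03, 0.006], [0.0, -0.001, -0.016], 1]
[[0.068, 0.038, 0.006], [0.0, -0.001, -0.024], 1]
[[0.077, 0.045, 0.006], [0.0, -0.001, -0.032], 1]
[[0.087, 0.052, 0.006], [0.0, -0.001, -0.04], 1]
[[0.097, 0.058, 0.006], [0.0, -0.001, -0.048], 1]
[[0.108, 0.064, 0.006], [-0.0, -0.001, -0.056], 1]
[[0.118, 0.069, 0.006], [-0.0, -0.001, -0.064], 1]
```

Request:
jog_arm(commands=[[[0.03,0.009,0.006],[0,-0.001,0],1],[[0.042,0.013,0.006],[0,-0.001,0],1],[[0.05,0.022,0.006],[0,-0.001,-0.008],1],[[0.059,0.03,0.006],[0,-0.001,-0.016],1],[[0.068,0.038,0.006],[0,-0.001,-0.024],1],[[0.077,0.045,0.006],[0,-0.001,-0.032],1],[[0.087,0.052,0.006],[0,-0.001,-0.04],1],[[0.097,0.058,0.006],[0,-0.001,-0.048],1],[[0.108,0.064,0.006],[0,-0.001,-0.056],1],[[0.118,0.069,0.006],[0,-0.001,-0.064],1]])

```text
t: 10.6
tool_pos: [0.4402, 0.2005, 0.0202]
orientation: [-2.332, -2.1, 0.005]
force: [-5.4, -0.4, 3.0]
opening: 0.0007
```

```bash
python3 - <<'E'
from h import *
t,y,_=tool();print(t,y)
o=measure((.51,.136,-.1),("side","scene"))
for c,m,f,n,x,r in o:
    show(r,c,x,f"pics/b1{n}.png")
    print(inbl(x),place([[t[0]-x[0],t[1]-x[1],0]],0,0,-x[2])[0].round(4))
E
```

```text
[0.44020417 0.20047461 0.02017313] -0.10451635854960098
side 0.74 [ 0.5102  0.1371 -0.0221] 1283 area 982
scene 0.94 [ 0.5051  0.1368 -0.0726] 379 area 2611
[-0.2223  0.0005  0.1099] [-0.0713  0.0619  0.    ]
[-0.2273 -0.0004  0.0594] [-0.0694  0.0588  0.    ]
```

View pics/b1side.png

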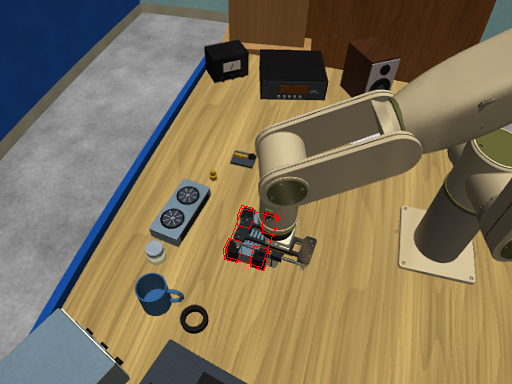

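View pics/b1scene.png

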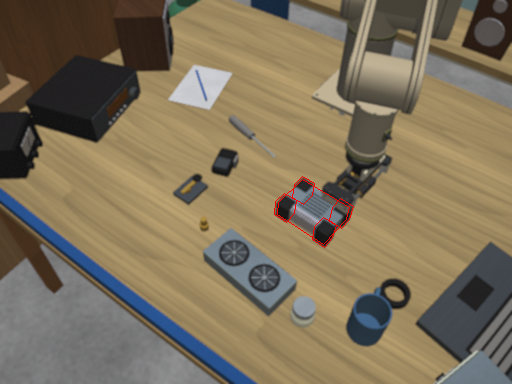

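Request:
jog_arm(commands=[[[-0.05,0.006,0.0],[0,0,0],1],[[-0.05,0.006,0.1],[0,0,0.02],-1],[[-0.05,0.0,0.2],[0,0,0.05],-1],[[-0.05,-0.03,0.2],[0,0,0.08],-1],[[-0.05,-0.05,0.2],[0,0,0.11],-1],[[-0.05,-0.07,0.2],[0,0,0.14],-1],[[-0.05,-0.08,0.2],[0,0,0.17],-1],[[-0.05,-0.085,0.2],[0,0,0.2],-1],[[-0.05,-0.085,0.2],[0,0,0.23],-1],[[-0.05,-0.085,0.2],[0,0,0.245],-1]])

```text
t: 12.05
tool_pos: [0.4111, 0.1491, 0.1404]
orientation: [-0.201, -3.135, 0.004]
force: [-0.2, 0.8, 0.7]
opening: 0.0862
```

```bash
python3 - <<'E'
from h import *
t,y,_=tool();print(t,y,robot.read_state()["q"][5])
o=measure((.508,.137,-.1),("side","scene","wrist"))
for c,m,f,n,x,r in o:
    show(r,c,x,f"pics/b2{n}.png"); print(inbl(x))
t2=[a for a in robot.trace("scene","blower")][:1]
E
```

```text
[0.41109468 0.14907435 0.14044662] 1.4430351112892845 -1.2102781650081316
side 0.68 [ 0.5077  0.1371 -0.0608] 310 area 1968
scene 0.92 [ 0.5042  0.1367 -0.0561] 207 area 2770
wrist 0.73 [ 0.5094  0.1373 -0.0687] 48 area 11689
[-0.2248  0.0003  0.0712]
[-0.2282 -0.0006  0.0759]
[-0.2231  0.0006  0.0633]
```

View pics/b2wrist.png

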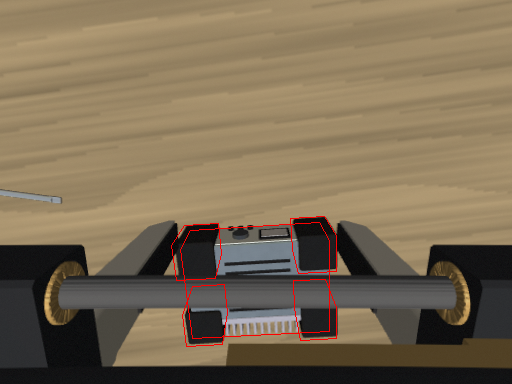

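View pics/b2side.png

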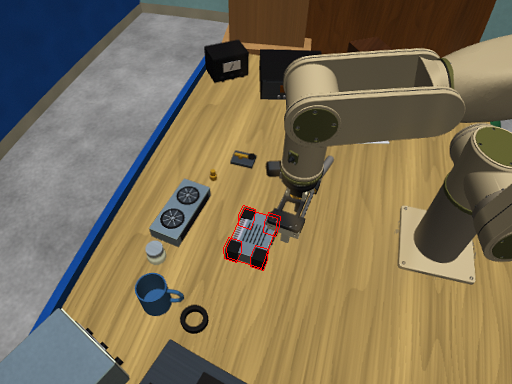

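View pics/b2scene.png

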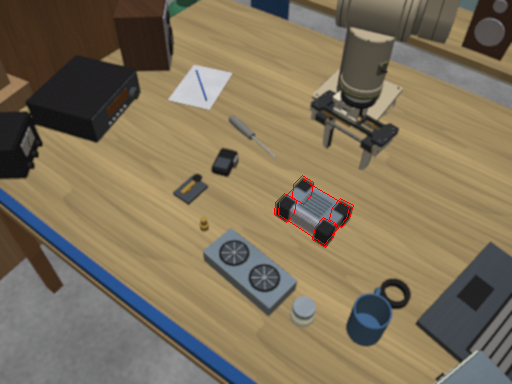

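```bash
python3 - <<'E'
from h import *
for n in ("scene","side"):
    c=cam(robot.read_camera(n));
    for k in range(2):
        t=[a for a in robot.trace(n,"blower")][0]["pixels"]
        print(n,np.round(fit([(c,t.astype(float),np.ones((384,512),bool))],[box(.09,.2,.044)],(.73,.107,-.13))[0],4))
for xb in (-.318,-.295,-.28,-.265,-.25,-.235,-.225,-.215):
    print(xb,cmd([*pt(BL,(xb,0)),.02],BL[2]+np.pi/2))
E
```

```text
scene [ 0.7303  0.108  -0.1404]
scene [ 0.7303  0.108  -0.1404]
side [ 0.7313  0.1076 -0.1107]
side [ 0.7313  0.1076 -0.1107]
-0.318 [0.0071, -0.0003, -0.2003, 0.0003, -0.0002, 0.0002]
-0.295 [0.0451, -0.0054, -0.2003, 0.0003, -0.0002, 0.0002]
-0.28 [0.0698, -0.0087, -0.2003, 0.0003, -0.0002, 0.0002]
-0.265 [0.0946, -0.012, -0.2003, 0.0003, -0.0002, 0.0002]
-0.25 [0.1194, -0.0152, -0.2003, 0.0003, -0.0002, 0.0002]
-0.235 [0.1442, -0.0185, -0.2003, 0.0003, -0.0002, 0.0002]
-0.225 [0.1607, -0.0207, -0.2003, 0.0003, -0.0002, 0.0002]
-0.215 [0.1772, -0.0229, -0.2003, 0.0003, -0.0002, 0.0002]
```

Request:
jog_arm(commands=[[[0.08,-0.05,0.1],[0,0,-0.025],-1],[[0.16,-0.1,0.2],[0,0,-0.05],-1],[[0.24,-0.15,0.2],[0,0,-0.075],-1],[[0.32,-0.2,0.2],[0,0,-0.1],-1],[[0.4,-0.25,0.2],[0,0,-0.125],-1],[[0.48,-0.3,0.2],[0,0,-0.15],-1],[[0.48,-0.32,0.2],[0,0,-0.18],-1],[[0.48,-0.32,0.2],[0,0,-0.21],-1],[[0.48,-0.32,0.2],[0,0,-0.23],-1],[[0.48,-0.32,0.2],[0,0,-0.23],-1]])

```text
t: 13.95
tool_pos: [0.699, -0.0427, 0.2597]
orientation: [-2.228, -2.212, 0.002]
force: [-0.5, 0.3, 0.6]
opening: 0.0932
```

```bash
python3 - <<'E'
from h import *
t,y,_=tool();print(t,y)
o=measure((.7305,.107,-.13),("wrist",),name="blower",parts=[box(.09,.2,.044)])
o2=measure((.509,.137,-.065),("wrist",))
c,m,f,n,x,r=o[0];im=cv2.cvtColor(r["pixels"],4)
q=cv2.convexHull(proj(c,place(box(.09,.2,.044),*x)).astype(np.float32)).astype(int);cv2.polylines(im,[q],True,(0,0,255),1)
cv2.imwrite("pics/bl.png",im)
E
```

```text
[ 0.69902205 -0.04274493  0.25971457] -0.00716857893387468
wrist 0.62 [ 0.7306  0.1085 -0.1225] 231 area 10087
wrist 0.56 [ 0.5072  0.1389 -0.0508] 283 area 8469
```

View pics/bl.png

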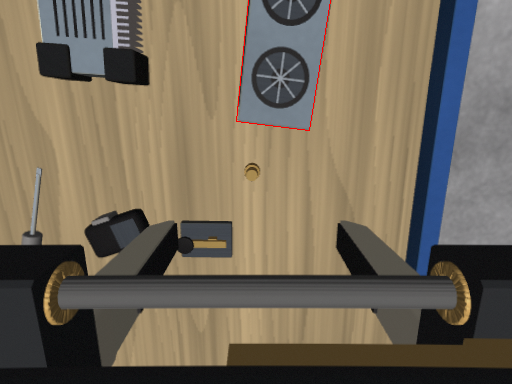

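Request:
jog_arm(commands=[[[-0.05,-0.08,0.04],[0,0,0],-1],[[-0.09,-0.16,0.08],[0,0,0],-1],[[-0.09,-0.18,0.08],[0,0,0],-1],[[-0.09,-0.18,0.08],[0,0,0],-1]])

```text
t: 14.65
tool_pos: [0.645, -0.151, 0.3079]
orientation: [-2.227, -2.213, 0.001]
force: [1.0, 0.9, 0.3]
opening: 0.093
```

```bash
python3 - <<'E'
from h import *
t,y,_=tool();print(t,y)
o=measure((.7305,.107,-.13),("wrist",),name="blower",parts=[box(.09,.2,.044)])
o2=measure((.509,.137,-.065),("wrist",))
c,m,f,n,x,r=o[0];im=cv2.cvtColor(r["pixels"],4)
q=cv2.convexHull(proj(c,place(box(.09,.2,.044),*x)).astype(np.float32)).astype(int);cv2.polylines(im,[q],True,(0,0,255),1)
cv2.imwrite("pics/bl2.png",im)
E
```

```text
[ 0.6450175  -0.15096828  0.30785411] -0.006101856256378212
wrist 0.56 [ 0.7317  0.1111 -0.1354] 72 area 3106
wrist 0.44 [ 0.5083  0.1398 -0.0777] 17 area 127
```

View pics/bl2.png

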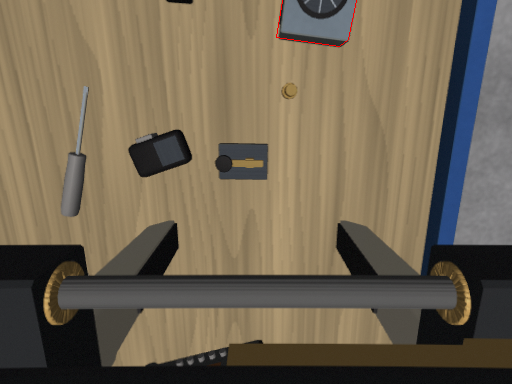

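Request:
jog_arm(commands=[[[0,0.1,0],[0,0,0],-1],[[0,0.2,0],[0,0,0],-1],[[0,0.3,0],[0,0,0],-1],[[0,0.34,0],[0,0,0],-1],[[0,0.34,0],[0,0,0],-1],[[0,0.34,0],[0,0,0],-1]])

```text
t: 15.6
tool_pos: [0.6452, 0.0543, 0.3065]
orientation: [-2.223, -2.215, 0.004]
force: [-0.5, -0.4, -0.1]
opening: 0.0931
```

```bash
python3 - <<'E'
from h import *
t,y,_=tool();print(t,y)
o=measure((.7305,.107,-.13),("wrist",),name="blower",parts=[box(.09,.2,.044)])
o2=measure((.509,.137,-.065),("wrist",))
c,m,f,n,x,r=o[0];show(r,c,o2[0][4],"pics/bl3.png");im=cv2.imread("pics/bl3.png")
q=cv2.convexHull(proj(c,place(box(.09,.2,.044),*x)).astype(np.float32)).astype(int);cv2.polylines(im,[q],True,(0,0,255),1)
cv2.imwrite("pics/bl3.png",im)
E
```

```text
[0.64519536 0.0542827  0.30645543] -0.003718724875622999
wrist 0.78 [ 0.7309  0.1087 -0.129 ] 259 area 10371
wrist 0.58 [ 0.5078  0.138  -0.0693] 739 area 9165
```

View pics/bl3.png

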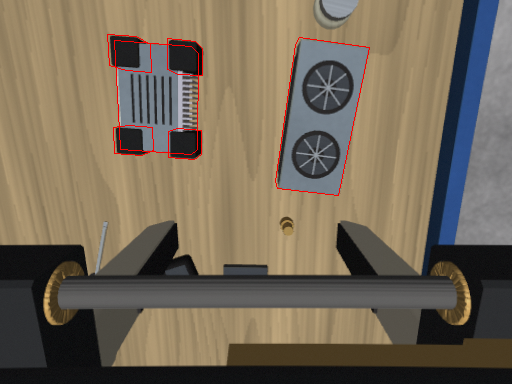

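```bash
sed -i 's/^BL=.*/BL=(.7307,.1082,-.128)/' h.py; python3 - <<'E'
from h import *
print(inbl((.508,.1378,-.066)))
for z in (.14,.02): print(cmd([*pt(BL,(-.32,0)),z],BL[2]+np.pi/2))
E
```

```text
[-0.2247  0.0009  0.062 ]
[-0.3866, 0.159, -0.2779, 0.0003, -0.0007, 0.2305]
[-0.3866, 0.159, -0.4779, 0.0003, -0.0007, 0.2305]
```

Request:
jog_arm(commands=[[[-0.08,0.03,-0.0],[0,0,0.03],-1],[[-0.16,0.06,-0.03],[0,0,0.06],-1],[[-0.24,0.09,-0.06],[0,0,0.09],-1],[[-0.32,0.13,-0.1],[0,0,0.12],-1],[[-0.3866,0.159,-0.15],[0,0,0.15],-1],[[-0.3866,0.159,-0.2],[0,0,0.18],-1],[[-0.3866,0.159,-0.25],[0,0,0.21],-1],[[-0.3866,0.159,-0.3],[0,-0.0007,0.2305],-1],[[-0.3866,0.159,-0.3],[0,-0.0007,0.2305],-1]])

```text
t: 16.92
tool_pos: [0.4115, 0.148, 0.1246]
orientation: [-0.204, -3.132, 0.004]
force: [0.7, -0.8, 0.9]
opening: 0.0932
```

```bash
python3 - <<'E'
from h import *
t,y,_=tool();print(t,y)
for xb in (-.318,-.295,-.28,-.265,-.25,-.235,-.225,-.215):
    print(xb,cmd([*pt(BL,(xb,0)),.02],BL[2]+np.pi/2))
E
```

```text
[0.41153099 0.1480106  0.12460904] 1.4408431647594715
-0.318 [0.0063, 0.0013, -0.1743, 0.0004, -0.0005, 0.0003]
-0.295 [0.0443, -0.0036, -0.1743, 0.0004, -0.0005, 0.0003]
-0.28 [0.0691, -0.0068, -0.1743, 0.0004, -0.0005, 0.0003]
-0.265 [0.0939, -0.01, -0.1743, 0.0004, -0.0005, 0.0003]
-0.25 [0.1187, -0.0132, -0.1743, 0.0004, -0.0005, 0.0003]
-0.235 [0.1435, -0.0164, -0.1743, 0.0004, -0.0005, 0.0003]
-0.225 [0.16, -0.0185, -0.1743, 0.0004, -0.0005, 0.0003]
-0.215 [0.1765, -0.0206, -0.1743, 0.0004, -0.0005, 0.0003]
```

Request:
jog_arm(commands=[[[0.006,0.001,-0.09],[0,-0.0005,0],-1],[[0.006,0.001,-0.1743],[0,-0.0005,0],-1],[[0.006,0.001,-0.1743],[0,-0.0005,0],-1],[[0.044,-0.0036,-0.1743],[0,-0.0005,0],-1],[[0.06,-0.0056,-0.1743],[0,-0.0005,0],-1],[[0.077,-0.0078,-0.1743],[0,-0.0005,0],-1],[[0.094,-0.01,-0.1743],[0,-0.0005,0],-1],[[0.111,-0.0122,-0.1743],[0,-0.0005,0],-1],[[0.127,-0.0143,-0.1743],[0,-0.0005,0],-1],[[0.1435,-0.0164,-0.1743],[0,-0.0005,0],-1]])

```text
t: 18.18
tool_pos: [0.4979, 0.1385, 0.0222]
orientation: [-0.206, -3.134, 0.003]
force: [-8.4, 0.6, 5.8]
opening: 0.0931
```

```bash
python3 - <<'E'
from h import *
t,y,_=tool();print(t,y,"tool in bl",inbl((*t[:2],y-np.pi/2)))
o=measure((.56,.13,-.13),("side","scene"))
for c,m,f,n,x,r in o:
    show(r,c,x,f"pics/c1{n}.png"); print(inbl(x))
E
```

```text
[0.4978874  0.13845308 0.022172  ] 1.4395410219021043 tool in bl [-0.2348  0.0003 -0.0033]
side 0.8 [ 0.5627  0.1269 -0.084 ] 833 area 1403
scene 0.64 [ 0.5584  0.1273 -0.1273] 177 area 2956
[-0.169  -0.0029  0.044 ]
[-0.1733 -0.0031  0.0007]
```

View pics/c1scene.png

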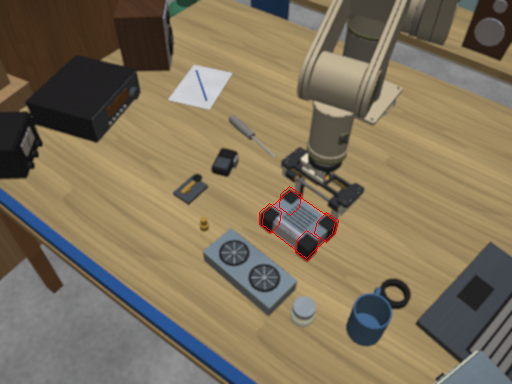

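View pics/c1side.png

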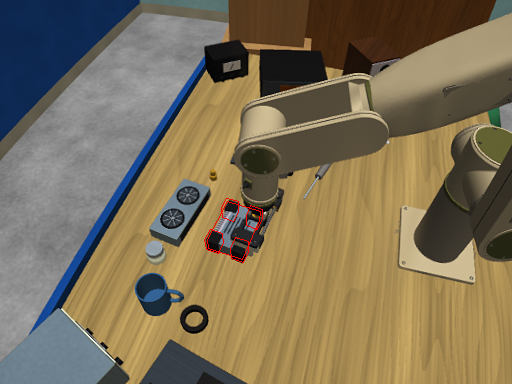

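```bash
python3 - <<'E'
from h import *
for i in range(1,7):
    print(cmd([*pt(BL,(-.2348+.0368*i/6,.0003+.002*i/6)),.02],BL[2]+np.pi/2))
E
```

```text
[0.0085, -0.0004, -0.0028, 0.0003, 0.0004, 0.0005]
[0.0187, -0.0011, -0.0028, 0.0003, 0.0004, 0.0005]
[0.0289, -0.0019, -0.0028, 0.0003, 0.0004, 0.0005]
[0.0391, -0.0026, -0.0028, 0.0003, 0.0004, 0.0005]
[0.0493, -0.0034, -0.0028, 0.0003, 0.0004, 0.0005]
[0.0595, -0.0041, -0.0028, 0.0003, 0.0004, 0.0005]
```

Request:
jog_arm(commands=[[[0.0085,-0.0004,-0.002],[0,0,0.0005],-1],[[0.0187,-0.0011,-0.002],[0,0,0.0005],-1],[[0.0289,-0.0019,-0.002],[0,0,0.0005],-1],[[0.0391,-0.0026,-0.002],[0,0,0.0005],-1],[[0.0493,-0.0034,-0.002],[0,0,0.0005],-1],[[0.0595,-0.0041,-0.002],[0,0,0.0005],-1],[[0.0595,-0.0041,-0.002],[0,0,0.0005],-1]])

```text
t: 19.25
tool_pos: [0.5345, 0.1359, 0.0208]
orientation: [0.201, 3.133, -0.003]
force: [-2.9, -0.0, 2.9]
opening: 0.0934
```

```bash
python3 - <<'E'
from h import *
t,y,_=tool();print(t,y,"tool in bl",inbl((*t[:2],y-np.pi/2)))
o=measure((.596,.126,-.13),("scene",))
print(inbl(o[0][4]))
E
```

```text
[0.53445536 0.13586861 0.02083552] 1.4428565435105807 tool in bl [-1.982e-01  2.400e-03  1.000e-04]
scene 0.8 [ 0.5936  0.1251 -0.13  ] 149 area 3174
[-0.1382 -0.0008 -0.002 ]
```

Gap about 36 mm and square. Back off, lift, and look from above with the wrist camera.

Request:
jog_arm(commands=[[[-0.03,0.004,0],[0,0,0],-1],[[-0.06,0.008,0],[0,0,0],-1],[[-0.06,0.008,0.1],[0,0,0],-1],[[-0.06,0.008,0.2],[0,0,0],-1],[[0.0,-0.02,0.3],[0,0,-0.03],-1],[[0.06,-0.05,0.4],[0,0,-0.06],-1],[[0.12,-0.08,0.48],[0,0,-0.09],-1],[[0.18,-0.11,0.48],[0,0,-0.12],-1],[[0.18,-0.137,0.48],[0,0,-0.15],-1],[[0.18,-0.137,0.48],[0,0,-0.18],-1]])

```text
t: 20.6
tool_pos: [0.6434, 0.052, 0.3084]
orientation: [1.851, 2.536, -0.005]
force: [-0.7, 0.7, 0.4]
opening: 0.0929
```

Request:
jog_arm(commands=[[[0.0,0,0],[0,0,-0.025],-1],[[0.0,0,0],[0,0,-0.05],-1],[[0,0,0],[0,0,-0.05],-1],[[0,0,0],[0,0,-0.05],-1]])

```text
t: 21.1
tool_pos: [0.6435, 0.0519, 0.3086]
orientation: [2.221, 2.219, -0.005]
force: [0.0, 0.7, -0.1]
opening: 0.093
```

```bash
python3 - <<'E'
from h import *
t,y,_=tool();print(t,y,robot.read_state()["force"])
ob=measure((.7305,.108,-.13),("wrist","scene","side"),name="blower",parts=[box(.09,.2,.044)])
oa=measure((.596,.126,-.13),("wrist","scene","side"))
import h
for a in oa:
    for b in ob:
        if a[3]==b[3]:
            h.BL=b[4];d=inbl(a[4]);print(a[3],d,"gap",-d[0]-.1)
c,m,f,n,x,r=oa[0];show(r,c,x,"pics/f.png")
r=oa[1][5];cv2.imwrite("pics/fs.png",r["pixels"][:,:,::-1])
for name,z in [("mic",.014),("adaptor",.019),("tape",.01),("jar",.025),("mug",.044),("driver",.01),("key",.015)]:
    for n in ("scene","side"):
        cc=[o for o in oa if o[3]==n][0][0]
        t=robot.trace(n,name)[:2]; print(name,n,[np.round(back(cc,[a["uv"]],z)[0][:2],3) for a in t])
E
```

```text
[0.64351846 0.0519251  0.30856966] -0.0010468913365605334 [ 0.02879741  0.72914109 -0.08782524]
wrist 0.9 [ 0.7309  0.1085 -0.1283] 243 area 10296
scene 0.71 [ 0.7297  0.1076 -0.1448] 195 area 4020
side 0.97 [ 0.7313  0.1076 -0.1217] 142 area 2228
wrist 0.91 [ 0.5975  0.1267 -0.1319] 369 area 8565
scene 0.27 [ 0.7333  0.1258 -0.2664] 1345 area 4182
side 0.96 [ 0.5975  0.1251 -0.1238] 96 area 2154
wrist [-0.1346  0.001  -0.0035] gap 0.03459999999999999
scene [ 0.001   0.0185 -0.1216] gap -0.101
side [-0.135   0.0011 -0.0021] gap 0.035
mic scene [array([ 0.507, -0.141])]
mic side [array([ 0.505, -0.147]), array([ 0.623, -0.152])]
adaptor scene [array([ 0.689, -0.051]), array([0.595, 0.127])]
adaptor side [array([0.705, 0.368])]
tape scene [array([0.57 , 0.394])]
tape side [array([0.585, 0.41 ])]
jar scene [array([0.75 , 0.264]), array([ 0.516, -0.142])]
jar side [array([0.746, 0.262]), array([0.591, 0.126])]
mug scene [array([0.691, 0.384])]
mug side [array([0.701, 0.37 ]), array([0.596, 0.133])]
driver scene [array([ 0.362, -0.148]), array([0.676, 0.38 ])]
driver side [array([ 0.349, -0.188])]
key scene [array([ 0.625, -0.148])]
key side [array([ 0.625, -0.159])]
```

View pics/f.png

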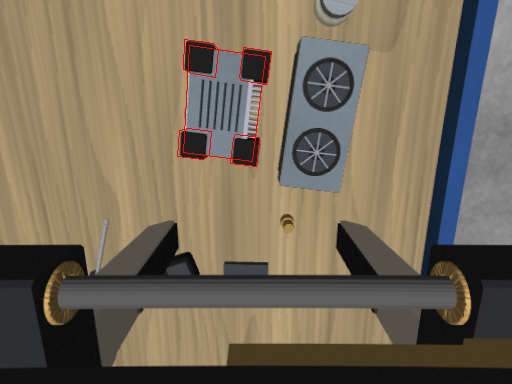

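View pics/fs.png

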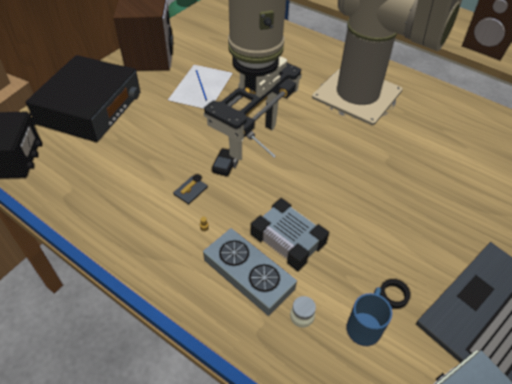

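```bash
python3 -c "
from plant import robot
print(robot.close_job())"
```

```text
the job is handed in; nothing more can be done
None
```

The amplifier now stands with its fins square to the blower's louvred front, centred on it, with an air gap of about 35 mm. I handed the job in at about 23 s of the 72 s allowed, with the arm well clear of everything.

**How it was moved:** I turned it with closed fingers, first on the fin-side guard nearest the blower, then on the diagonally opposite guard behind. A last push with open fingers, one on each rear guard, squared it up and moved it towards the blower.

**Last checks:**

| Camera | Gap | Off-centre | Out of square |
|---|---|---|---|
| Wrist | 34.6 mm | 1.0 mm | −0.2° |
| Side | 35.0 mm | 1.1 mm | −0.1° |

- **Scene camera:** its last outline of the amplifier was wrong (it marked the blower, p 0.27), so I left it out. Its reading just before I backed off gave a gap of about 38 mm and less than 1 mm off-centre. The scene picture also shows the amplifier flat, square and clear of the blower.
- **Bystanders:** all stand where they were in the pictures. The measured positions mostly repeat within about 1 cm. The screwdriver's scene reading shifted about 3 cm because the gripper hid part of it, and the side view puts it within 1 cm. The side camera did not find the adaptor at the start or at the end; the scene camera saw it unmoved.
- **Forces:** the readings after each push were about 10 N or less. I did not record the force during a push.

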